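# Clear the jar off the biscuit box and lever its lid open

## Task

Take the jar off the lid of the biscuit box and stand it gently on the square cork mat. Then draw the spreading knife out from under the serving riser, take it by its handle and use its blade to lever the box's lid up until it stands open by itself at 45 degrees or more, and lay the knife flat on the table again. Keep the gripper itself off the box and its lid, never tip the jar, and leave the other things on the table where they are.

Things in the scene. Friction and masses are not known exactly. Their poses are not given: they have to be found in the camera images.
- box: Fixed wooden biscuit box. Origin under the middle of its hollow part, at table height; front = -x. Hollow part 140 (x) x 170 (y) x 64 mm high. Along its front a solid sill: x -110 to -70 mm, 170 wide, 46 high. The lid lies on the hollow part and overhangs its front by 14 mm: between sill top (46) and lid underside (64) is a slot, 18 mm high, 14 deep, where a blade goes in from the front.
- lid (a joint): Lid's hinge, along the rear (+x) top edge of the box: 0 shut, grows as the lid's front rises, up to 1.7 rad. Lid: aluminium plate 154 (x) x 176 (y) x 5 mm, 120 g, no handle. The hinge is stiff (0.13 N m friction): the lid stays at any angle where it is left; about 1.5 N at the lip lifts it.
- lip (a point): Middle of the lid's front edge, on its underside; moves with the lid, x of the point points from lip to hinge.
- lid_hinge (a point): Middle of the lid's hinge axis, 64 mm above the table, fixed; axes as the box's. The lip is 154 mm from it.
- jar: Closed amber glass jar with a metal cap, 58 mm diameter, 85 mm high, about 0.35 kg, standing upright on the shut lid (lid top 69 mm above the table). Origin at the middle of its foot, z up.
- mat: Square cork mat, 110 by 110 by 8 mm, fixed flat on the table. Origin at the middle of its underside. It lies on the far side of the table, beside a small white saucer; the two may have changed places.
- knife: Spreading knife, 200 mm, 80 g, flat on the table. Origin: underside, where handle meets blade; x points to the tip. Handle: dark wood, x -110 to 0, 20 mm wide, 22 high. Blade: steel, x 0 to 90 mm, 22 wide, 4 thick, 9 to 13 mm above the underside. Balance point about 22 mm behind the origin. At the start 30 to 50 mm of blade stick out of the riser's front; the rest lies under it.
- knife_tip (a point): Middle of the blade's tip end, at mid thickness; axes as the knife's.
- riser: Fixed low serving riser: board 200 (x) x 280 (y) mm, underside 34, top 48 mm above the table, on a leg along each short side; open at front (-x) and back. Origin under its middle at table height; front edge at x = -100 mm. A bowl (110 mm across, 35 high) and a stack of small plates (22 high) stand on it, 80 mm or more behind the front edge.
- saucer: Bystander: white saucer, 100 mm diameter, 16 mm high, on the table. Origin under its middle.
- mug: Bystander: white mug, 76 mm diameter, 90 mm high, on the table near the robot. Origin under its middle.
- tub: Bystander: low round tub, 72 mm diameter, 50 mm high, behind the box on the robot's left. Origin under its middle.
- shaker: Bystander: small steel shaker, 40 mm diameter, 74 mm high, at the far side beyond the box. Origin under its middle.
- spoon: Bystander: steel spoon, about 170 mm long, lying flat on the table near the robot, roughly along the table's width.
- squash: Bystander: clear bottle, 66 mm diameter, 170 mm high, near the robot on its right. Origin under its middle.

How it is judged:
On the way, in this order (a step that is already met when the one before it is completed fails the run):
1. the jar stands upright and released on the cork mat while the lid is still shut (horizontal distance between jar and mat below 0.037 m and height (world z) of jar below 0.014 m and angle between jar's own z axis and vertical below 0.12 rad and contact force between the fingers and jar below 0.2 N and linear speed of jar below 0.03 m/s and value of joint lid below 0.1 rad), for 0.2 s.
2. the knife, held by its handle, carries the lid, raised by 0.25 rad or more (value of joint lid above 0.25 rad and contact force between knife and box above 0.2 N and x of the grasp point in the frame of knife below 0.01 m), for 0.1 s.
At the end, for the whole second after the job is handed in: The lid stands open by itself at more than 0.75 rad; the jar stands upright on the cork mat, its middle within 37 mm of the mat's middle; the knife lies flat on the table (underside within 6 mm of it, tilted under 0.1 rad); all at rest (value of joint lid above 0.75 rad and horizontal distance between jar and mat below 0.037 m and height (world z) of jar below 0.014 m and angle between jar's own z axis and vertical below 0.12 rad and height (world z) of knife below 0.006 m and angle between knife's own z axis and vertical below 0.1 rad and linear speed of each of knife, jar below 0.03 m/s and velocity of joint lid between -0.05 and 0.05 rad/s); the robot touches nothing.
It fails at once if the gripper or arm presses on the box or its lid (over 2 N) (contact force between any of the fingers, the arm and box above 2 N).
It fails at once if the jar is tipped by more than 0.6 rad (angle between jar's own z axis and vertical above 0.6 rad).
It fails at once if the jar is dropped (falls free at over 0.5 m/s) (contact force between the fingers and jar below 0.1 N and linear speed of jar above 0.5 m/s).
It fails at once if a bystander is moved by more than 30 mm (distance of any of saucer, mug, tub, shaker, spoon, squash from where it was at the start of the episode above 0.03 m).
It also fails if it takes over 64 s, if anything falls off the work surface, if the arm or the gripper's body presses on something with over 40 N, if the wrist force passes 120 N, or if a joint passes its speed limit or range.

## Robot

A 6-joint arm with a two-finger parallel gripper is mounted at the origin on the work surface. World frame = base frame: x ahead of the robot, y to its left, z up, the work surface at z = 0. Lengths are in m, angles in rad, forces in N, time in s.
With the tool pointing down it reaches from about 0.35 to 0.975 m from the base axis. Payload 4.9 kg.
Tool frame: the origin (TCP) lies at the very end of the fingers, on their centre line; the grasp point (between the pads) lies 19 mm behind it; z points along the fingers, y is the line along which they close (so a half turn about z gives the same grasp; the last joint's range is limited). The gripper opens to 85 mm and grips with 20 to 120 N. Pads are 22 mm wide; open, the fingers measure 114 mm over their backs; the gripper's body (76 mm by 85 mm) begins 54 mm behind the grasp point. The pads swing forward as they close: fully open they stand 13 mm farther back than shut.
Start: joints at [1.171, 0.053, 1.613, -0, 1.476, -0.119], TCP at [0.173, 0.601, 0.231] pointing down, gripper open.
Joint ranges: [-3.01, 3.01], [-1.01, 2.22], [0.06, 2.58], [-1.02, 4.17], [0.09, 2.62], [-3.14, 3.14]. Speed limits (rad/s): [2.57, 2.57, 3.14, 3.14, 3.14, 3.14].

## Interface

Orientations are given as a unit quaternion [w, x, y, z].
In Python, from plant import manip gives the robot as it stands.
- The arm moves only by the shell command python3 -m pendant 'ROWS'. ROWS is JSON, a list of rows, each a list of 3 entries, a list of its own where there are three numbers: the opening, from 0 (shut) to 1 (fully open), then the shift along the tool's x, y, z in units of 12 cm (1.0 is 12 cm), then the turn about the tool's z in units of pi rad (1.0 is pi rad). In form: [[gripper, [dx, dy, dz], roll], ...]. A call has 1 to 10 rows; each row is the pose to reach, as a shift and turn from the pose commanded when the call began, along the tool's axes at that moment, turning the shorter way round; what a row does not reach only later rows make up. A row lasts 1/10 s, in which the tool goes at most 50 mm and 8.59 degrees, less where a joint would pass 70% of its speed; a pose out of reach is approached as far as the arm can. A call with a number of a shift or a turn outside -1 to 1 is refused whole. A call with a gripper value outside its range is refused whole. The fingers move at their own pace and stop on an object; the grip force is fixed at half the most. Time passes only in rows, so rows that repeat a pose let the fingers close. It gives the time, the measured TCP pose, the force, the opening and the grip force at its end, in the units of the state.
- manip.state(): the state, without advancing time (a new reading comes with each control period).
- manip.grab_frame(name): name is "scene" or "side" or "wrist"; returns a dict with "img" (400x640x3 uint8, red, green, blue), "fx", "fy", "cx", "cy" (pixels), "eye" and "rotation" of the camera in the world; the wrist camera has in their place "tool_from_camera" (4x4, takes a point from camera to tool coordinates, whose origin is the TCP and whose axes are the flange's). Camera axes: x right, y down, z forward; pixel columns grow to the right and rows downward; lengths in m; the calibration is good to about 2 mm. A picture is of the moment at which its call begins: read the wrist's pose just before it. There is no depth.
- manip.job_done(): hands the job in; it is judged then, once.
The state is a dict: "time": time; "joint_pos": joint angles; "joint_vel": joint speeds; "joint_efforts": joint torques, N m; "tool_pos": TCP position; "tool_rot": TCP orientation; "contact_force": force on the tool from outside, world axes, zero at the start; "ft_torque": the same for the moment, N m; "gripper_width": opening from 0.0 (shut) to 1.0 (fully open); "grasp_force": force on a finger pad.
Only numpy, scipy, OpenCV 4.12 (cv2) and the standard library are available. Lean on these libraries where they do the work, as an engineer would, in place of code of your own. Each camera call takes 0.05 s, during which the arm holds its last target. There are 200 camera calls.

## Working session

There is one attempt and no reset: what is moved stays moved. The work goes in short steps, Python scripts to look and compute and a shell command to move; the robot and the scene stay as the last step left them, time stands still between calls to the robot, and variables do not carry over. Pictures are saved under pics/ and viewed, at most 15 in all, crops included, and the job is handed in when it is done.

```bash
ls; mkdir -p pics; cat > h.py <<'E'
import numpy as np,cv2
from plant import manip
from scipy.spatial.transform import Rotation as R
def rot(q): return R.from_quat([q[1],q[2],q[3],q[0]]).as_matrix()
def cam(name):
    s=manip.state(); f=manip.grab_frame(name)
    if 'eye' in f:
        e=np.array(f['eye']); r=np.array(f['rotation'])
        if r.shape!=(3,3): r=rot(r)
    else:
        T=np.array(f['tool_from_camera']); Rt=rot(s['tool_rot'])
        r=Rt@T[:3,:3]; e=np.array(s['tool_pos'])+Rt@T[:3,3]
    return dict(img=f['img'],K=(f['fx'],f['fy'],f['cx'],f['cy']),e=e,r=r)
def px(c,u,v,z):
    fx,fy,cx,cy=c['K']; d=c['r']@np.array([(u-cx)/fx,(v-cy)/fy,1.]); return c['e']+d*(z-c['e'][2])/d[2]
def proj(c,p):
    fx,fy,cx,cy=c['K']; q=c['r'].T@(np.array(p)-c['e']); return np.array([fx*q[0]/q[2]+cx,fy*q[1]/q[2]+cy])
def save(c,n): cv2.imwrite('pics/'+n+'.png',c['img'][:,:,::-1])
def keep(c,n): np.save(n+'.npy',c,allow_pickle=True)
def load(n): return np.load(n+'.npy',allow_pickle=True).item()
E
python3 - <<'E'
from h import *
for n in ('scene','side','wrist'):
    c=cam(n); keep(c,n); print(n,c['e'],c['r'][:,2],c['K'])
a=load('scene')['img'];b=load('side')['img']
cv2.imwrite('pics/a.png',a[:,:,::-1]); cv2.imwrite('pics/b.png',b[:,:,::-1])
s=manip.state();print(s)
print(rot(s['tool_rot']))
E
```

```text
pics
scene [ 0.91428573 -0.33565665  0.82216326] [-0.43854571  0.42283038 -0.79302719] (364.0783503989628, 364.0783503989628, 321.55479002999664, 197.44356036924677)
side [ 0.25219794 -0.85514926  0.95020269] [ 0.17550736  0.70710921 -0.68497717] (439.5052052904775, 439.5052052904775, 319.5263504488077, 197.1688038888029)
wrist [0.09663698 0.62296752 0.37244152] [ 0.29676554 -0.08662746 -0.95101309] (349.1269544885795, 349.1269544885795, 317.1719928108474, 199.96497384242204)
{'time': 0.15, 'joint_pos': array([ 1.17099458e+00,  5.32241101e-02,  1.61398288e+00, -3.37248369e-06,
        1.47598384e+00, -1.19004973e-01]), 'joint_vel': array([-0.00068284, -0.00278897, -0.00310703,  0.00116059, -0.00014973,
        0.00033568]), 'joint_efforts': array([ 5.94620233e-04, -3.94240415e+01, -3.70722699e+01, -9.63460957e-05,
        4.57768561e-03, -1.52241842e-05]), 'tool_pos': array([0.1730147 , 0.6000721 , 0.23033115]), 'tool_rot': array([-2.03347634e-04,  1.39937389e-01,  9.90160032e-01, -7.72786673e-04]), 'contact_force': array([-0.30899519, -0.85452297, -0.50875642]), 'ft_torque': array([-0.01074946, -0.00593773,  0.09854688]), 'grasp_force': 0.0, 'gripper_width': 1.0014429791334882}
[[-9.60834971e-01  2.77120506e-01 -6.18976898e-04]
 [ 2.77121134e-01  9.60833860e-01 -1.47345308e-03]
 [ 1.86409900e-04 -1.58727683e-03 -9.99998723e-01]]
```

View pics/a.png

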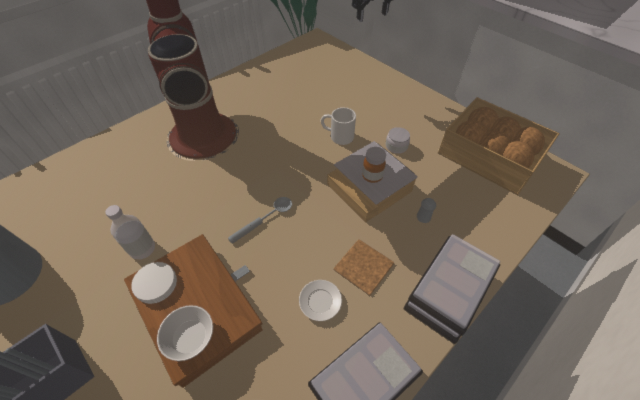

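View pics/b.png

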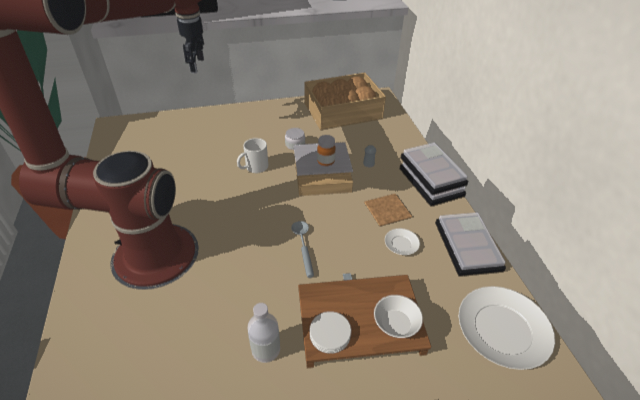

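The scene view shows the jar on the box at (374,165), mat (365,267), saucer (320,300) and the riser at (190,305) with the blade tip at (242,273). The side view has the box at (323,165), mat (388,208), and tip (348,277). Next I'll enlarge the box and the tip.

```bash
python3 - <<'E'
from h import *
a=load('scene')['img'];b=load('side')['img']
def cr(i,x,y,w,h,k): return cv2.resize(i[y:y+h,x:x+w],(w*k,h*k),interpolation=cv2.INTER_CUBIC)
t=np.hstack([cr(a,320,130,100,100,4),cr(b,280,120,100,100,4)])
u=np.hstack([cr(a,200,240,100,50,4),cr(b,300,255,100,50,4)])
cv2.imwrite('pics/c.png',np.vstack([t,u])[:,:,::-1])
for n,m in (('scene',[(335,240,60,55)]),('side',[(360,190,55,40)])):
    c=load(n)
    for x,y,w,h in m:
        hsv=cv2.cvtColor(c['img'],cv2.COLOR_RGB2HSV)[y:y+h,x:x+w]
        mm=((hsv[...,1]>125)&(hsv[...,0]<18)).astype(np.uint8)
        mm=cv2.morphologyEx(mm,cv2.MORPH_CLOSE,np.ones((3,3)))
        k=max(cv2.findContours(mm,0,2)[0],key=cv2.contourArea)
        r=cv2.boxPoints(cv2.minAreaRect(k)); M=cv2.moments(k)
        print(n,cv2.contourArea(k),px(c,M['m10']/M['m00']+x,M['m01']/M['m00']+y,.008))
for n,p in (('scene',[(374,153,.154),(242,273,.011),(320,300,.008)]),('side',[(326,141,.154),(348,277,.011),(402,242,.008)])):
    for q in p: print(n,q,px(load(n),*q))
E
```

```text
scene 1416.5 [0.68864545 0.02875116 0.008     ]Traceback (most recent call last):
  File "<stdin>", line 13, in <module>
ValueError: max() iterable argument is empty
```

View pics/c.png

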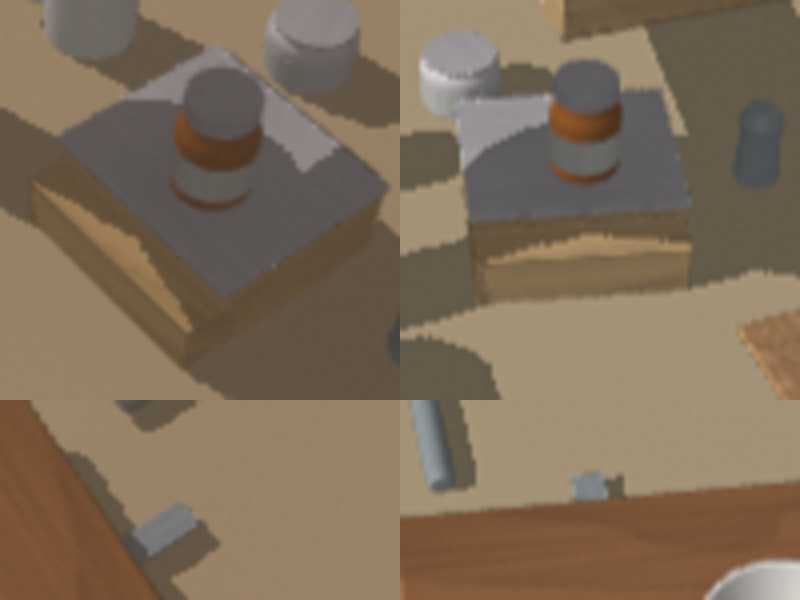

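The crop shows the sill facing -y, towards the riser. Scene lid corners are about (335,164.5), (373.8,141.8), (417,176.8), (377,204.3). The blade tip is at scene (247,268) and side (347.5,273.8), pointing at the box.

```bash
python3 - <<'E'
from h import *
S,D=load('scene'),load('side')
np.set_printoptions(precision=4,suppress=True)
A=np.array([px(S,*p,.069) for p in [(335,164.5),(377,204.3),(417,176.8),(373.8,141.8)]])
B=np.array([px(D,*p,.069) for p in [(297.5,175),(352.5,172),(345,142.5),(293.8,145.8)]])
print("lid FL FR BR BL\n",A[:,:2],'\n',B[:,:2])
for C in (A,B,(A+B)/2):
    d=(C[2]+C[3]-C[0]-C[1]); print('yaw',np.degrees(np.arctan2(d[1],d[0])),np.linalg.norm(d)/2,np.linalg.norm(C[0]-C[1]),C.mean(0))
def show(n,c,u,v,z): print(n,px(c,u,v,z))
show('jarS',S,320+222/4,130+97/4,.154); show('jarD',D,280+187/4,120+78/4,.154)
# mat
for n,c,(x,y,w,h) in (('S',S,(330,238,68,58)),('D',D,(358,190,58,38))):
    i=c['img'][y:y+h,x:x+w].astype(int); print(i[h//2,w//2],i[2,2])
    m=((i[...,0]-i[...,2])>0.45*i[...,0]).astype(np.uint8)
    m=cv2.morphologyEx(m,cv2.MORPH_CLOSE,np.ones((3,3))); k=max(cv2.findContours(m,0,2)[0],key=cv2.contourArea)
    r=cv2.approxPolyDP(k,5,True)[:,0]; M=cv2.moments(k); print(cv2.contourArea(k)); print(np.array([px(c,*(q+[x,y]),.008)[:2] for q in r])); show('mat',c,M['m10']/M['m00']+x,M['m01']/M['m00']+y,.008)
show('tipS',S,247,267.9,.011);show('tipD',D,347.5,273.8,.011)
# blade edges in scene: near riser
show('bladeroot S right edge',S,200+133/4,240+135/4,.013);show('tipend',S,200+178/4,240+103/4,.013)
show('bladeroot S left edge',S,200+150/4,240+155/4,.013);show('tipend',S,200+198/4,240+120/4,.013)
# riser front edge top
show('riserS fl',S,207,238,.048);show('riserS fr',S,260,322,.048);show('riserS bl',S,126,281,.048);show('riserS br',S,178,377,.048)
show('riserD',D,300,284,.048);show('riserD',D,413,277,.048)
show('spoon h end D',D,310,275,.005);show('bowl D',D,303,228,.005);show('spoonS',S,233,240,.005);show('spoonS',S,284,204,.005)
E
```

```text
lid FL FR BR BL
 [[0.4396 0.1737]
 [0.6123 0.1538]
 [0.6262 0.3037]
 [0.4544 0.3213]] 
 [[0.434  0.1661]
 [0.6046 0.1447]
 [0.6231 0.2991]
 [0.4506 0.3163]]
yaw 84.48231232774542 0.14939439324940304 0.1737627605496671 [0.5331 0.2381 0.069 ]
yaw 83.43780067050156 0.15326735691273724 0.17194900748851333 [0.5281 0.2316 0.069 ]
yaw 83.95337334918231 0.15132458950993494 0.1728537386226032 [0.5306 0.2349 0.069 ]
jarS [0.5393 0.216  0.154 ]
jarD [0.5365 0.2143 0.154 ]
[140 103  69] [152 130 102]
1642.5
[[ 0.6295  0.0707]
 [ 0.6429 -0.0304]
 [ 0.7469 -0.0148]
 [ 0.7308  0.0853]]
mat [0.6897 0.0256 0.008 ]
[136 104  74] [162 145 118]
792.0
[[ 0.7291  0.0773]
 [ 0.6266  0.0667]
 [ 0.639  -0.0317]
 [ 0.7411 -0.02  ]]
mat [0.6839 0.0218 0.008 ]
tipS [ 0.4969 -0.1852  0.011 ]
tipD [ 0.4983 -0.1882  0.011 ]
bladeroot S right edge [ 0.4876 -0.2189  0.013 ]
tipend [ 0.489  -0.1866  0.013 ]
bladeroot S left edge [ 0.5053 -0.2191  0.013 ]
tipend [ 0.5067 -0.1846  0.013 ]
riserS fl [ 0.3824 -0.2148  0.048 ]
riserS fr [ 0.6369 -0.2479  0.048 ]
riserS bl [ 0.3524 -0.4109  0.048 ]
riserS br [ 0.6116 -0.4289  0.048 ]
riserD [ 0.3652 -0.2192  0.048 ]
riserD [ 0.6475 -0.2595  0.048 ]
spoon h end D [ 0.4019 -0.1664  0.005 ]
bowl D [0.4175 0.0027 0.005 ]
spoonS [ 0.4045 -0.1626  0.005 ]
spoonS [0.4068 0.0082 0.005 ]
```

```bash
python3 -m pendant '[[1,[-0.2,-0.12,0],0.05],[1,[-0.4,-0.24,0],0.1],[1,[-0.6,-0.36,0],0.15],[1,[-0.8,-0.48,0],0.2],[1,[-1,-0.58,0],0.25],[1,[-1,-0.58,0],0.3],[1,[-1,-0.58,0],0.35],[1,[-1,-0.58,0],0.41],[1,[-1,-0.58,0],0.41],[1,[-1,-0.58,0],0.41]]'
python3 -m pendant '[[1,[-0.25,0.25,0],0],[1,[-0.5,0.5,0],0],[1,[-0.75,0.75,0],0],[1,[-0.8,0.75,0],0]]'
python3 -m pendant '[[1,[-0.25,0.25,0],0],[1,[-0.5,0.5,0],0],[1,[-0.75,0.75,0],0],[1,[-0.8,0.75,0],0]]'
python3 - <<'E'
from h import *
np.set_printoptions(precision=4,suppress=True)
s=manip.state();print(s['tool_pos'],rot(s['tool_rot']),s['time'])
c=cam('wrist');keep(c,'w1');save(c,'w1');print(c['e'])
E
```

```text
time: 1.15
tool_pos: [0.2691, 0.5001, 0.2309]
tool_rot: [0.0, 0.706, 0.708, -0.0]
contact_force: [0.8, 0.8, 0.1]
gripper_width: 0.997
grasp_force: 0.0
time: 1.55
tool_pos: [0.3619, 0.4021, 0.2311]
tool_rot: [0.001, 0.707, 0.707, -0.0]
contact_force: [-0.9, -0.5, 1.0]
gripper_width: 0.995
grasp_force: 0.0
time: 1.95
tool_pos: [0.4516, 0.3065, 0.2311]
tool_rot: [0.0, 0.707, 0.707, -0.0]
contact_force: [-0.8, -0.2, -0.6]
gripper_width: 1.001
grasp_force: 0.0
[0.4516 0.3065 0.2311] [[ 0.0005  1.      0.0004]
 [ 1.     -0.0005 -0.0008]
 [-0.0008  0.0004 -1.    ]] 1.95
[0.4517 0.3869 0.3733]
```

View pics/w1.png

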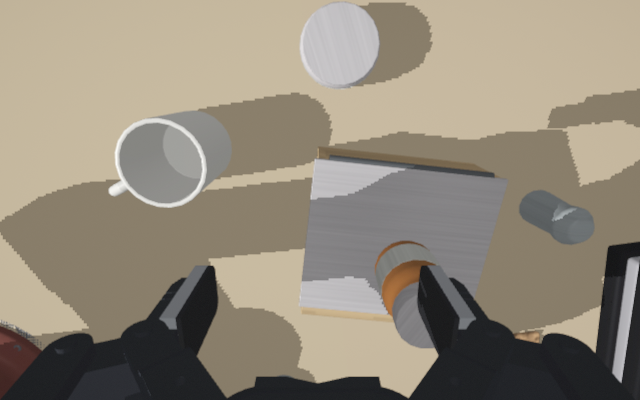

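Wrist view: the jar's cap is at about (420,315) and the lid's corners are at (317,158), (507,178) and (299,303). I'll refine the box pose and move over the jar.

```bash
python3 - <<'E'
from h import *
c=load('w1')
C=[px(c,*p,.069) for p in [(317,158),(507,178),(299,303)]];print(C)
d=C[1]-C[0];print(np.degrees(np.arctan2(d[1],d[0]))+90, np.linalg.norm(d))
d=C[0]-C[2];print(np.degrees(np.arctan2(d[1],d[0])), np.linalg.norm(d))
print('jar foot left/right',px(c,375,272,.1),px(c,320+121,260,.1))
E
python3 -m pendant '[[1,[-0.25,0.25,0],0],[1,[-0.5,0.5,0],0],[1,[-0.76,0.72,0],0],[1,[-0.76,0.72,0],0]]'
python3 - <<'E'
from h import *
c=cam('wrist');keep(c,'w2');save(c,'w2');print(manip.state()['tool_pos'])
E
```

```text
[array([0.45143356, 0.32652077, 0.069     ]), array([0.62210367, 0.30837571, 0.069     ]), array([0.43317584, 0.17761714, 0.069     ])]
83.93130625338175 0.17163196408693057
83.00961081737915 0.1500187821612983
jar foot left/right [0.50266204 0.23081163 0.1       ] [0.55962165 0.24263523 0.1       ]
time: 2.4
tool_pos: [0.5376, 0.2161, 0.2311]
tool_rot: [0.0, 0.707, 0.707, -0.0]
contact_force: [0.8, 0.6, -0.5]
gripper_width: 1.0
grasp_force: 0.0
[0.53631638 0.21758334 0.23101533]
```

View pics/w2.png

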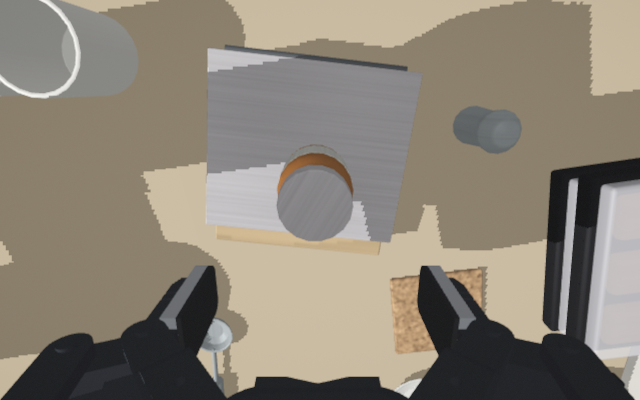

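The jar's cap is centred at (315,204) between the fingers. The lid's corners are at (208,49), (420,72), (390,242) and (206,223), and the mat is at about (437,310).

```bash
python3 - <<'E'
from h import *
np.set_printoptions(precision=4,suppress=True)
c=load('w2')
print('jar',px(c,315,204,.154))
C=np.array([px(c,*p,.069) for p in [(206,223),(390,242),(420,72),(208,49)]]);print(C)
d=(C[2]+C[3]-C[0]-C[1]); print('yaw',np.degrees(np.arctan2(d[1],d[0])),np.linalg.norm(d)/2,np.linalg.norm(C[0]-C[1]),C.mean(0))
print('mat corners',[px(c,*p,.008) for p in [(391,278),(483,269),(398,353)]])
E
```

```text
jar [0.536  0.2221 0.154 ]
[[0.4333 0.1744 0.069 ]
 [0.6069 0.1551 0.069 ]
 [0.6216 0.3074 0.069 ]
 [0.4497 0.3247 0.069 ]]
yaw 84.15216225566445 0.15212373309754132 0.17472062224365817 [0.5279 0.2404 0.069 ]
mat corners [array([0.6251, 0.08  , 0.008 ]), array([0.7325, 0.0921, 0.008 ]), array([ 0.6413, -0.0292,  0.008 ])]
```

```bash
python3 -m pendant '[[1,[0.02,0,0.3],0],[1,[0.02,0,0.6],0],[1,[0.02,0,0.85],0],[1,[0.02,0,0.95],0],[1,[0.02,0,0.95],0]]'
python3 -m pendant '[[1,[0,0,0.08],0],[1,[0,0,0.16],0],[0.6,[0,0,0.16],0],[0.6,[0,0,0.16],0],[0.6,[0,0,0.16],0],[0,[0,0,0.16],0],[0,[0,0,0.16],0],[0,[0,0,0.16],0],[0,[0,0,0.16],0],[0,[0,0,0.16],0]]'
```

```text
time: 2.95
tool_pos: [0.5338, 0.2211, 0.1151]
tool_rot: [-0.001, 0.706, 0.709, -0.002]
contact_force: [-0.6, 1.1, 0.2]
gripper_width: 1.002
grasp_force: 0.0
time: 3.95
tool_pos: [0.5364, 0.2202, 0.0992]
tool_rot: [0.0, 0.706, 0.708, 0.0]
contact_force: [-3.6, -0.6, 5.3]
gripper_width: 0.655
grasp_force: 65.2
```

```bash
python3 -m pendant '[[0,[0,0,-0.08],0],[0,[0,0,-0.2],0],[0,[0,0,-0.35],0],[0,[-0.15,0.12,-0.4],0],[0,[-0.35,0.3,-0.4],0],[0,[-0.55,0.45,-0.4],0],[0,[-0.7,0.58,-0.4],0],[0,[-0.8,0.64,-0.4],0],[0,[-0.8,0.64,-0.4],0]]'
python3 -m pendant '[[0,[-0.15,0.12,0],0],[0,[-0.35,0.28,0],0],[0,[-0.55,0.43,0],0],[0,[-0.7,0.55,0],0],[0,[-0.8,0.62,0],0],[0,[-0.8,0.62,0],0],[0,[-0.8,0.62,0],0]]'
python3 - <<'E'
from h import *
for n in ('scene','side'):
    c=cam(n);keep(c,n+'2');i=c['img'];h=cv2.cvtColor(i,cv2.COLOR_RGB2HSV)
    save(c,n+'2')
a=load('scene2')['img'][190:320,280:460];b=load('side2')['img'][130:260,300:480]
cv2.imwrite('pics/d.png',np.hstack([cv2.resize(q,None,fx=2.2,fy=2.2,interpolation=2) for q in(a,b)])[:,:,::-1])
print(manip.state()['tool_pos'])
E
```

```text
time: 4.85
tool_pos: [0.6138, 0.1228, 0.1463]
tool_rot: [0.0, 0.707, 0.707, -0.0]
contact_force: [0.7, 0.1, -4.0]
gripper_width: 0.655
grasp_force: 65.0
time: 5.55
tool_pos: [0.6871, 0.0293, 0.1458]
tool_rot: [-0.001, 0.706, 0.708, -0.0]
contact_force: [0.2, -0.5, -4.2]
gripper_width: 0.655
grasp_force: 65.1
[0.68695472 0.02965376 0.14590402]
```

View pics/d.png

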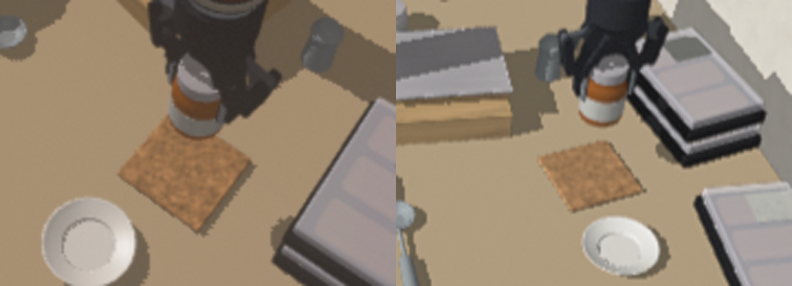

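The jar hangs above the mat's far part in both crops, which fits its foot being at z≈0.115 over the mat's middle. I'll lower it.

```bash
python3 -m pendant '[[0,[0,0,0.1],0],[0,[0,0,0.25],0],[0,[0,0,0.42],0],[0,[0,0,0.58],0],[0,[0,0,0.7],0],[0,[0,0,0.78],0],[0,[0,0,0.83],0],[0,[0,0,0.86],0],[0,[0,0,0.87],0],[0,[0,0,0.87],0]]'
python3 -m pendant '[[0,[0,0,0.01],0],[0,[0,0,0.02],0],[0,[0,0,0.025],0],[0,[0,0,0.025],0]]'
```

```text
time: 6.65
tool_pos: [0.6883, 0.0284, 0.0424]
tool_rot: [0.0, 0.706, 0.708, 0.0]
contact_force: [0.4, 0.6, -4.4]
gripper_width: 0.656
grasp_force: 65.1
time: 7.05
tool_pos: [0.6877, 0.0284, 0.0387]
tool_rot: [-0.0, 0.706, 0.708, -0.0]
contact_force: [0.1, -0.9, -4.0]
gripper_width: 0.653
grasp_force: 65.1
```

```bash
python3 -m pendant '[[0,[0,0,0.006],0],[0,[0,0,0.012],0],[0,[0,0,0.012],0]]'
python3 -m pendant '[[0,[0,0,0.004],0],[0,[0,0,0.008],0],[0,[0,0,0.008],0]]'
```

```text
time: 7.35
tool_pos: [0.6878, 0.0284, 0.0383]
tool_rot: [-0.0, 0.706, 0.708, -0.0]
contact_force: [-3.9, 0.4, 3.9]
gripper_width: 0.654
grasp_force: 65.9
time: 7.65
tool_pos: [0.6879, 0.0284, 0.0383]
tool_rot: [-0.0, 0.706, 0.708, -0.0]
contact_force: [-6.7, 0.0, 7.5]
gripper_width: 0.658
grasp_force: 66.5
```

```bash
python3 -m pendant '[[0,[0,0,-0.006],0],[0.8,[0,0,-0.006],0],[0.8,[0,0,-0.006],0],[1,[0,0,-0.006],0],[1,[0,0,-0.006],0],[1,[0,0,-0.006],0],[1,[0,0,-0.006],0],[1,[0,0,-0.1],0],[1,[0,0,-0.4],0],[1,[0,0,-0.8],0]]'
python3 -m pendant '[[1,[0,0,-0.3],0],[1,[0,0,-0.6],0],[1,[0,0,-0.6],0]]'
python3 - <<'E'
from h import *
c=cam('side');keep(c,'side3');a=cam('scene');keep(a,'scene3')
w=cam('wrist');keep(w,'w3')
i=np.hstack([cv2.resize(q,None,fx=2.2,fy=2.2,interpolation=2) for q in (a['img'][190:320,280:460],c['img'][130:260,300:480])])
cv2.imwrite('pics/e.png',i[:,:,::-1])
E
```

```text
time: 8.65
tool_pos: [0.6856, 0.0285, 0.1306]
tool_rot: [-0.002, 0.706, 0.708, -0.002]
contact_force: [0.4, -0.1, -0.5]
gripper_width: 1.004
grasp_force: 0.0
time: 8.95
tool_pos: [0.6915, 0.0282, 0.2139]
tool_rot: [0.005, 0.706, 0.708, 0.005]
contact_force: [0.3, 0.7, 0.0]
gripper_width: 1.001
grasp_force: 0.0
```

View pics/e.png

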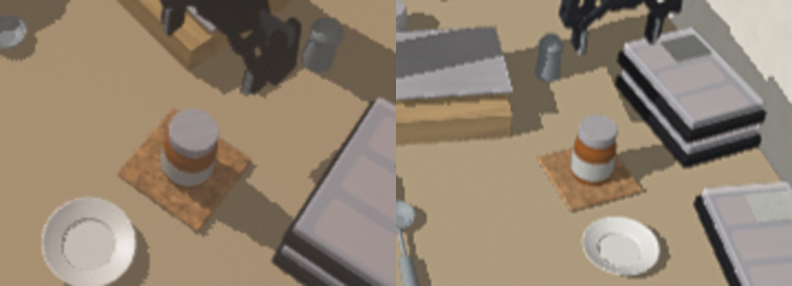

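The jar stands released on the mat near its middle. Next the knife.

```bash
python3 -m pendant '[[1,[-0.3,-0.25,0],0],[1,[-0.6,-0.5,0],0],[1,[-0.95,-0.8,0],0],[1,[-0.95,-0.8,0],0],[1,[-0.95,-0.8,0],0]]'
python3 -m pendant '[[0.6,[-0.3,-0.25,0],0],[0.6,[-0.6,-0.5,0],0],[0.6,[-0.95,-0.78,0],0],[0.6,[-0.95,-0.78,0],0],[0.6,[-0.95,-0.78,0],0]]'
python3 - <<'E'
from h import *
c=cam('wrist');keep(c,'w4');save(c,'w4');print(manip.state()['tool_pos'])
E
```

```text
time: 9.6
tool_pos: [0.5904, -0.0865, 0.2024]
tool_rot: [-0.001, 0.707, 0.707, -0.001]
contact_force: [-0.1, 0.6, 1.5]
gripper_width: 0.999
grasp_force: 0.0
time: 10.1
tool_pos: [0.4986, -0.2, 0.2037]
tool_rot: [-0.001, 0.707, 0.707, 0.0]
contact_force: [0.6, 0.3, 0.2]
gripper_width: 0.596
grasp_force: 0.0
[ 0.49907155 -0.19932648  0.20379066]
```

View pics/w4.png

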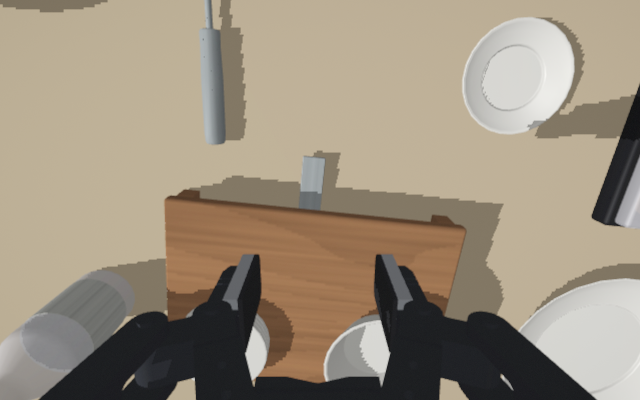

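The blade tip is at (314,157), its visible part ends at (310,208), and the riser's front edge runs from (167,198) to (464,229).

```bash
python3 - <<'E'
from h import *
np.set_printoptions(precision=4,suppress=True)
c=load('w4')
t=px(c,314,157,.011);b=px(c,310.5,207,.011);print('tip',t,'root',b,np.degrees(np.arctan2(*(t-b)[[1,0]])))
print('riser',px(c,167,198,.048),px(c,464,229,.048))
print('spoon end',px(c,215,143,.006))
E
```

```text
tip [ 0.4952 -0.1847  0.011 ] root [ 0.4916 -0.236   0.011 ] 85.96343256998269
riser [ 0.3638 -0.2149  0.048 ] [ 0.6338 -0.2444  0.048 ]
spoon end [ 0.3989 -0.1721  0.006 ]
```

```bash
python3 -m pendant '[[0.6,[-0.02,-0.03,0.3],0.015],[0.6,[-0.02,-0.03,0.6],0.015],[0.6,[-0.02,-0.03,0.9],0.015],[0.6,[-0.02,-0.03,1],0.015],[0.6,[-0.02,-0.03,1],0.015]]'
python3 -m pendant '[[0.6,[0,0,0.15],0],[0.6,[0,0,0.3],0],[0.6,[0,0,0.45],0],[0.6,[0,0,0.55],0],[0.6,[0,0,0.62],0],[0.6,[0,0,0.64],0],[0.6,[0,0,0.64],0]]'
```

```text
time: 10.65
tool_pos: [0.4943, -0.2004, 0.0819]
tool_rot: [-0.003, 0.722, 0.692, -0.001]
contact_force: [-0.3, 0.3, 0.1]
gripper_width: 0.602
grasp_force: 0.0
time: 11.35
tool_pos: [0.4955, -0.2025, 0.008]
tool_rot: [0.0, 0.723, 0.691, 0.0]
contact_force: [-0.8, -0.8, 0.8]
gripper_width: 0.6
grasp_force: 0.0
```

```bash
python3 -m pendant '[[0.6,[0,0,0.02],0],[0.6,[0,0,0.04],0],[0.3,[0,0,0.04],0],[0,[0,0,0.04],0],[0,[0,0,0.04],0],[0,[0,0,0.04],0],[0,[0,0,0.04],0],[0,[0,0,0.04],0]]'
```

```text
time: 12.15
tool_pos: [0.4952, -0.2025, 0.0029]
tool_rot: [0.0, 0.723, 0.691, 0.0]
contact_force: [0.9, 0.4, 0.2]
gripper_width: 0.225
grasp_force: 57.8
```

```bash
python3 -m pendant '[[0,[0.06,0,0],0],[0,[0.18,0,0],0],[0,[0.32,0,0],0],[0,[0.46,0,0],0],[0,[0.6,0,0],0],[0,[0.72,0,0],0],[0,[0.78,0,0],0],[0,[0.78,0,0],0]]'
python3 -m pendant '[[0,[0.06,0,0],0],[0,[0.18,0,0],0],[0,[0.32,0,0],0],[0,[0.46,0,0],0],[0,[0.6,0,0],0],[0,[0.72,0,0],0],[0,[0.78,0,0],0],[0,[0.78,0,0],0]]'
python3 -m pendant '[[0.3,[0,0,0],0],[0.6,[0,0,0],0],[0.6,[0,0,0],0],[0.6,[0,0,0],0],[0.6,[-0.1,0,-0.3],0],[0.6,[-0.4,0,-0.7],0],[0.6,[-0.7,0,-1],0],[0.6,[-0.8,0,-1],0],[0.6,[-0.8,0,-1],0]]'
python3 - <<'E'
from h import *
c=cam('wrist');keep(c,'w5');save(c,'w5');print(manip.state()['tool_pos'])
E
```

```text
time: 12.95
tool_pos: [0.4991, -0.1073, 0.0026]
tool_rot: [-0.0, 0.722, 0.692, 0.0]
contact_force: [0.2, 0.7, 0.5]
gripper_width: 0.226
grasp_force: 57.9
time: 13.75
tool_pos: [0.5034, -0.0142, 0.0027]
tool_rot: [-0.0, 0.723, 0.691, 0.0]
contact_force: [0.3, 1.3, 0.7]
gripper_width: 0.231
grasp_force: 57.9
time: 14.65
tool_pos: [0.5007, -0.1141, 0.1257]
tool_rot: [0.003, 0.724, 0.69, 0.001]
contact_force: [-0.2, 0.6, 0.7]
gripper_width: 0.597
grasp_force: 0.0
[ 0.49947989 -0.11237788  0.12363216]
```

View pics/w5.png

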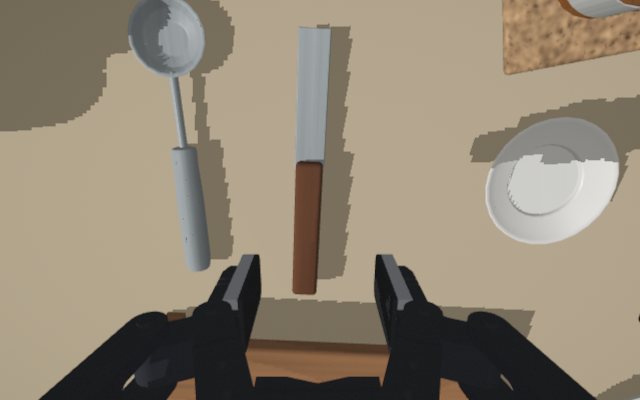

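The knife is out: tip (315,28), junction (309,162), handle end (304,293), clear of the riser.

```bash
python3 - <<'E'
from h import *
np.set_printoptions(precision=4,suppress=True)
c=load('w5')
t,j,e=px(c,315,28,.011),px(c,309.5,162,.022),px(c,304.5,293,.022);print(t,j,e)
d=t-e;print(np.degrees(np.arctan2(d[1],d[0])),np.hypot(d[0],d[1]))
s=manip.state();Rt=rot(s['tool_rot']);print(Rt[:,0])
u=d/np.linalg.norm(d); u[2]=0
g=(e+110*u*.001)*.5+.5*(t-u*.09)-u*.02; print('grasp',g,'rel tool/0.12',Rt.T@(g-s['tool_pos'])/.12)
E
```

```text
[0.5053 0.0028 0.011 ] [ 0.497  -0.0853  0.022 ] [ 0.487  -0.1929  0.022 ]
84.65628168146333 0.19663410705364984
[ 0.0477  0.9989 -0.0003]
grasp [ 0.4952 -0.105   0.0165] rel tool/0.12 [ 0.0599 -0.0401  0.8927]
```

```bash
python3 -m pendant '[[0.6,[0.01,-0.04,0.25],0.014],[0.6,[0.01,-0.04,0.5],0.014],[0.6,[0.01,-0.04,0.7],0.014],[0.6,[0.01,-0.04,0.85],0.014],[0.6,[0.01,-0.04,0.95],0.014],[0.6,[0.01,-0.04,0.98],0.014],[0.6,[0.01,-0.04,0.98],0.014],[0.6,[0.01,-0.04,0.98],0.014]]'
```

```text
time: 15.5
tool_pos: [0.4951, -0.1099, 0.0059]
tool_rot: [0.001, 0.738, 0.675, 0.0]
contact_force: [-0.7, 0.2, -0.6]
gripper_width: 0.597
grasp_force: 0.0
```

```bash
python3 -m pendant '[[0.6,[0,0,0.025],0],[0.3,[0,0,0.025],0],[0,[0,0,0.025],0],[0,[0,0,0.025],0],[0,[0,0,0.025],0],[0,[0,0,0.025],0],[0,[0,0,0.025],0],[0,[0,0,-0.05],0],[0,[0,0,-0.2],0],[0,[0,0,-0.4],0]]'
python3 -m pendant '[[0,[0,0,0],0],[0,[0,0,0],0]]'
python3 - <<'E'
from h import *
np.set_printoptions(precision=4,suppress=True)
s=manip.state();Rt=rot(s['tool_rot']);print(s['tool_pos'],Rt)
c=cam('wrist');keep(c,'w6');save(c,'w6')
d=cam('scene');keep(d,'scene6')
E
```

```text
time: 16.5
tool_pos: [0.4926, -0.1092, 0.0521]
tool_rot: [-0.002, 0.738, 0.675, -0.001]
contact_force: [0.2, 0.3, -0.4]
gripper_width: 0.217
grasp_force: 60.1
time: 16.7
tool_pos: [0.4943, -0.1099, 0.0531]
tool_rot: [0.0, 0.738, 0.675, 0.0]
contact_force: [-0.7, 0.4, -0.3]
gripper_width: 0.217
grasp_force: 60.1
[ 0.4943 -0.1099  0.0531] [[ 0.089   0.996   0.0005]
 [ 0.996  -0.089  -0.0002]
 [-0.0002  0.0005 -1.    ]]
```

View pics/w6.png

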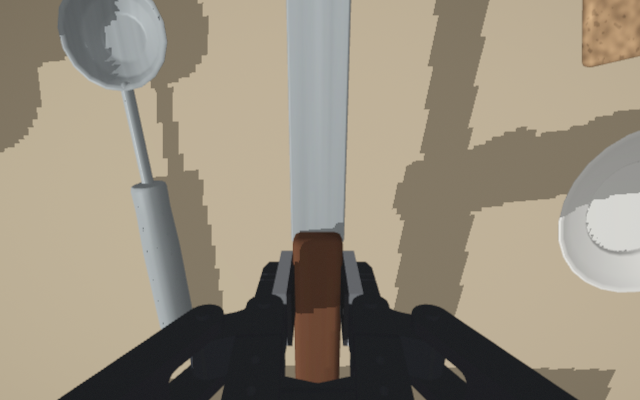

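The blade is straight in the grip: junction at (319,236), pads on the handle. I'll bring the tip over the sill and check its height.

```bash
python3 - <<'E'
from h import *
np.set_printoptions(precision=4,suppress=True)
c=load('w6');z=manip.state()['tool_pos'][2]
j=px(c,319,236,z+.019);print('junction',j)
E
python3 -m pendant '[[0,[0.1,0,0.05],0],[0,[0.25,0,0.05],0],[0,[0.4,0,0.05],0],[0,[0.55,0,0.05],0],[0,[0.7,0,0.05],0],[0,[0.85,0,0.05],0],[0,[0.95,0,0.05],0],[0,[1,0,0.05],0],[0,[1,0,0.05],0],[0,[1,0,0.05],0]]'
python3 - <<'E'
from h import *
for n in('side','scene','wrist'):
    c=cam(n);keep(c,n+'7')
a=load('side7');b=load('scene7');w=load('wrist7')
A=cv2.resize(a['img'][130:220,270:370],(400,360),interpolation=2);B=cv2.resize(b['img'][130:220,310:410],(400,360),interpolation=2)
W=cv2.resize(w['img'][0:200,160:480],(384,240));W=np.hstack([W,np.zeros((240,416,3),np.uint8)])
cv2.imwrite('pics/f.png',np.vstack([np.hstack([A,B]),W])[:,:,::-1])
E
```

```text
junction [ 0.4971 -0.0851  0.0706]
time: 17.8
tool_pos: [0.5049, 0.0095, 0.0468]
tool_rot: [-0.0, 0.738, 0.675, -0.0]
contact_force: [-0.9, -0.0, -0.6]
gripper_width: 0.222
grasp_force: 60.1
```

View pics/f.png

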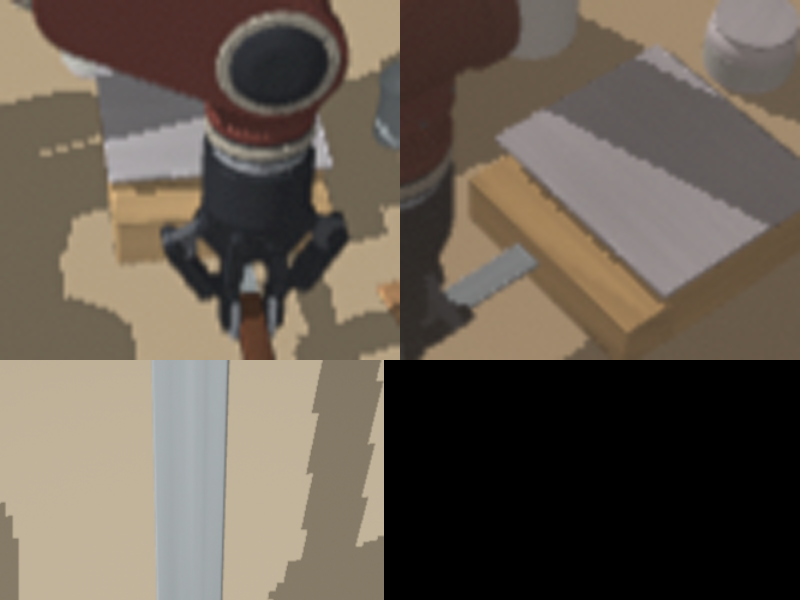

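In the scene crop, the blade tip ends at about (342,193) at the sill's front edge. I'll check its height and distances by ray.

```bash
python3 - <<'E'
from h import *
np.set_printoptions(precision=4,suppress=True)
c=load('scene7')
f=lambda u,v,z:px(c,310+(u-400)/4,130+v/4,z)
for z in (.045,.055,.065): print('tip',z,f(528.5,253.5,z))
print('expected tip px',proj(c,[.5157,.124,.055]), 'seen',310+128.5/4,130+253.5/4)
print('lid front corners',f(497,137,.069),f(665,297,.069))
print('sill front top',f(470,183,.046),f(626,332,.046))
E
```

```text
tip 0.045 [0.513  0.1288 0.045 ]
tip 0.055 [0.5181 0.1228 0.055 ]
tip 0.065 [0.5233 0.1168 0.065 ]
expected tip px [341.7818 192.6182] seen 342.125 193.375
lid front corners [0.4375 0.1729 0.069 ] [0.6108 0.1525 0.069 ]
sill front top [0.4409 0.1436 0.046 ] [0.6027 0.1276 0.046 ]
```

```bash
python3 -m pendant '[[0,[0.08,0,0],0],[0,[0.18,0,0],0],[0,[0.28,0,0],0],[0,[0.34,0,0],0],[0,[0.37,0,0],0],[0,[0.37,0,0],0]]'
python3 -m pendant '[[0,[0.01,0,0],0],[0,[0.02,0,0],0],[0,[0.03,0,0],0],[0,[0.03,0,0],0]]'
```

```text
time: 18.55
tool_pos: [0.509, 0.0546, 0.0471]
tool_rot: [0.0, 0.738, 0.675, -0.0]
contact_force: [0.7, -0.7, -0.2]
gripper_width: 0.219
grasp_force: 60.1
time: 18.95
tool_pos: [0.5093, 0.0574, 0.0471]
tool_rot: [-0.0, 0.738, 0.675, -0.0]
contact_force: [0.7, 0.7, -0.4]
gripper_width: 0.22
grasp_force: 60.1
```

```bash
python3 -m pendant '[[0,[0,0,-0.04],0],[0,[0,0,-0.08],0],[0,[0,0,-0.12],0],[0,[0,0,-0.16],0],[0,[0,0,-0.16],0],[0,[0,0,-0.16],0]]'
python3 - <<'E'
from h import *
f=[]
for k in range(4): cam('scene'); f.append(manip.state()['contact_force'])
print(np.mean(f,0)); c=cam('scene');keep(c,'scene8')
print(manip.state()['tool_pos'])
E
```

```text
time: 19.55
tool_pos: [0.5097, 0.0574, 0.0668]
tool_rot: [0.0, 0.738, 0.675, 0.0]
contact_force: [-0.4, 0.2, -0.7]
gripper_width: 0.224
grasp_force: 60.0
[-0.12425228 -0.24520783 -0.44915548]
[0.50939125 0.05746833 0.06630639]
```

```bash
python3 - <<'E'
from h import *
b=load('scene8')
cv2.imwrite('pics/g.png',cv2.resize(b['img'][130:230,310:430],(720,600),interpolation=2)[:,:,::-1])
E
```

```text
(no output)
```

View pics/g.png

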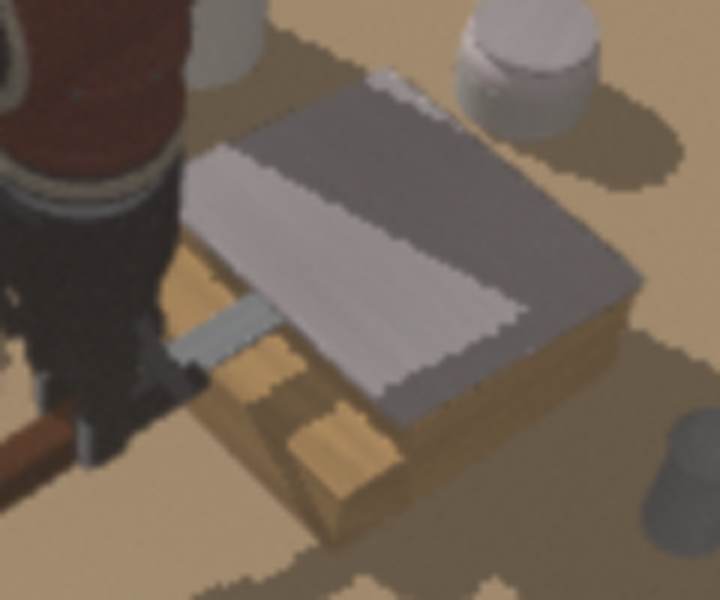

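The blade is under the lip and the lid has started to rise: its front right corner went up about 3.5 px. Next I'll follow the arc.

```bash
python3 -m pendant '[[0,[0.02,0,-0.04],0],[0,[0.04,0,-0.08],0],[0,[0.07,0,-0.13],0],[0,[0.09,0,-0.18],0],[0,[0.11,0,-0.23],0],[0,[0.14,0,-0.28],0],[0,[0.16,0,-0.33],0],[0,[0.19,0,-0.385],0],[0,[0.19,0,-0.385],0],[0,[0.19,0,-0.385],0]]'
python3 - <<'E'
from h import *
b=cam('scene');keep(b,'scene9')
cv2.imwrite('pics/i.png',np.hstack([cv2.resize(q,(400,360),interpolation=2) for q in (b['img'][110:218,310:430],cam('side')['img'][100:208,270:390])])[:,:,::-1])
E
```

```text
time: 20.8
tool_pos: [0.5116, 0.0806, 0.1129]
tool_rot: [-0.0, 0.738, 0.675, 0.001]
contact_force: [0.4, 0.0, -1.0]
gripper_width: 0.219
grasp_force: 60.0
```

View pics/i.png

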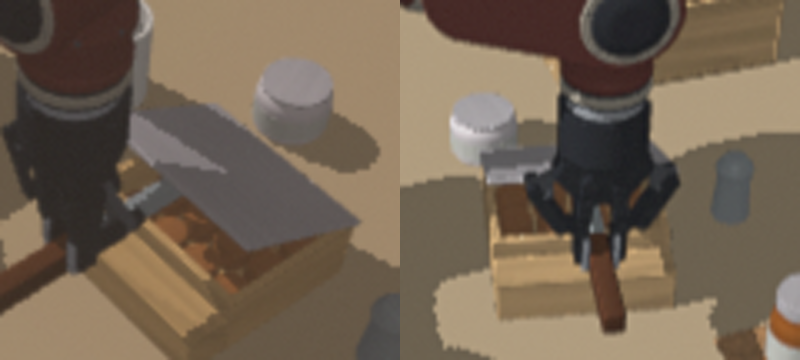

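The lid is clearly up at about 0.45 rad, carried by the blade, and the gripper is clear of it. Continuing.

```bash
python3 -m pendant '[[0,[0.04,0,-0.06],0],[0,[0.08,0,-0.13],0],[0,[0.12,0,-0.19],0],[0,[0.17,0,-0.25],0],[0,[0.22,0,-0.3],0],[0,[0.27,0,-0.355],0],[0,[0.33,0,-0.4],0],[0,[0.37,0,-0.44],0],[0,[0.41,0,-0.46],0],[0,[0.41,0,-0.46],0]]'
python3 -m pendant '[[0,[0.03,0,-0.01],0],[0,[0.05,0,-0.02],0],[0,[0.05,0,-0.02],0],[0,[-0.05,0,-0.02],0],[0,[-0.2,0,-0.02],0],[0,[-0.4,0,-0.02],0],[0,[-0.6,0,-0.02],0],[0,[-0.8,0,-0.02],0],[0,[-1,0,-0.02],0],[0,[-1,0,-0.02],0]]'
python3 -m pendant '[[0,[-0.2,0,0],0],[0,[-0.4,0,0],0],[0,[-0.6,0,0],0],[0,[-0.7,0,0],0],[0,[-0.7,0,0],0]]'
python3 - <<'E'
from h import *
b=cam('scene');keep(b,'scene10');d=cam('side');keep(d,'side10')
cv2.imwrite('pics/j.png',np.hstack([cv2.resize(q,(400,400),interpolation=2) for q in (b['img'][90:290,230:430],d['img'][100:300,250:450])])[:,:,::-1])
E
```

```text
time: 21.9
tool_pos: [0.5161, 0.13, 0.1684]
tool_rot: [0.0, 0.738, 0.675, 0.001]
contact_force: [-0.1, 0.2, -1.1]
gripper_width: 0.221
grasp_force: 60.0
time: 22.9
tool_pos: [0.5047, 0.0071, 0.1701]
tool_rot: [0.0, 0.739, 0.674, -0.0]
contact_force: [0.6, 0.3, -0.6]
gripper_width: 0.218
grasp_force: 60.0
time: 23.4
tool_pos: [0.4975, -0.0748, 0.1701]
tool_rot: [-0.0, 0.739, 0.674, 0.0]
contact_force: [0.5, -0.1, -0.3]
gripper_width: 0.218
grasp_force: 60.0
```

View pics/j.png

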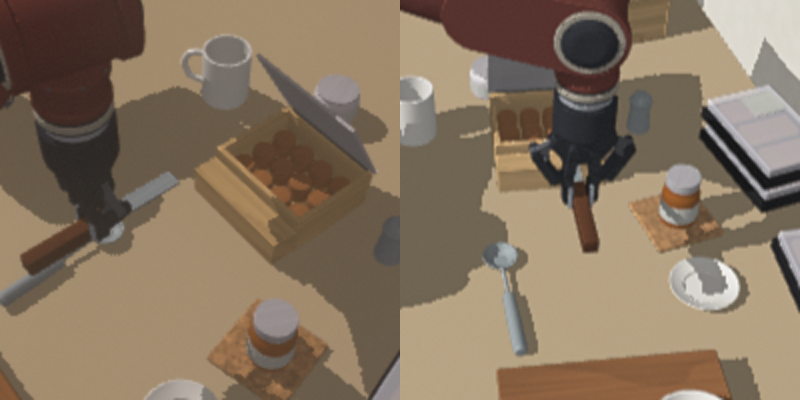

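```bash
python3 - <<'E'
from h import *
c=load('scene10')
for a in (.75,.9,1.0,1.1,1.2):
    # lid frame: hinge mid from front-mid(.521,.1615), yaw 84
    f=np.array([np.cos(np.radians(84)),np.sin(np.radians(84)),0]); l=np.array([-f[1],f[0],0])
    H=np.array([.521,.1615,.064])+.154*f
    P=H+.088*l-.154*np.cos(a)*f+np.array([0,0,.154*np.sin(a)])+.005*(f*np.sin(a)+[0,0,np.cos(a)])
    print(a,proj(c,P))
E
python3 -m pendant '[[0,[0,0,0.15],0],[0,[0,0,0.35],0],[0,[0,0,0.55],0],[0,[0,0,0.75],0],[0,[0,0,0.9],0],[0,[0,0,1],0],[0,[0,0,1],0]]'
python3 -m pendant '[[0,[0,0,0.1],0],[0,[0,0,0.2],0],[0,[0,0,0.28],0],[0,[0,0,0.33],0],[0,[0,0,0.35],0],[0,[0,0,0.36],0],[0,[0,0,0.36],0]]'
```

```text
0.75 [347.01711044 129.3263427 ]
0.9 [352.46353749 122.18036157]
1.0 [356.42282668 117.64872639]
1.1 [360.58169356 113.38003199]
1.2 [364.88129836 109.43560628]
time: 24.2
tool_pos: [0.4962, -0.0728, 0.0482]
tool_rot: [-0.002, 0.738, 0.675, -0.001]
contact_force: [-0.5, 0.1, -0.9]
gripper_width: 0.214
grasp_force: 60.0
time: 24.9
tool_pos: [0.4977, -0.0741, 0.0071]
tool_rot: [0.0, 0.738, 0.675, 0.0]
contact_force: [0.3, 0.4, -0.7]
gripper_width: 0.217
grasp_force: 60.0
```

Lid is at about 1.03 rad. I'll lower the last few millimetres, release, and rise.

```bash
python3 -m pendant '[[0,[0,0,0.01],0],[0,[0,0,0.02],0],[0,[0,0,0.03],0],[0,[0,0,0.03],0]]'
python3 -m pendant '[[0.2,[0,0,0],0],[0.4,[0,0,0],0],[0.6,[0,0,0],0],[0.6,[0,0,0],0],[0.6,[0,0,0],0],[0.6,[0,0,-0.1],0],[0.6,[0,0,-0.3],0],[0.6,[0,0,-0.6],0],[0.6,[0,0,-0.9],0],[0.6,[0,0,-0.9],0]]'
python3 - <<'E'
from h import *
b=cam('scene');d=cam('side')
cv2.imwrite('pics/k.png',np.hstack([cv2.resize(q,(400,400),interpolation=2) for q in (b['img'][90:290,230:430],d['img'][100:300,250:450])])[:,:,::-1])
E
```

```text
time: 25.3
tool_pos: [0.4974, -0.074, 0.0032]
tool_rot: [-0.0, 0.738, 0.675, -0.0]
contact_force: [-0.3, -0.7, -0.3]
gripper_width: 0.219
grasp_force: 60.0
time: 26.3
tool_pos: [0.5018, -0.0752, 0.1187]
tool_rot: [0.005, 0.738, 0.675, 0.003]
contact_force: [1.1, 0.4, 0.6]
gripper_width: 0.6
grasp_force: 0.0
```

View pics/k.png

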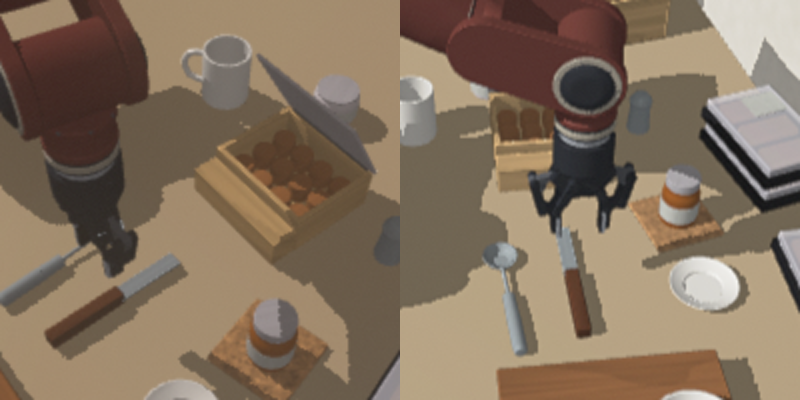

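The knife lies flat on the table, the lid stands open, the jar is on the mat and the gripper is clear.

```bash
python3 -m pendant '[[0.6,[0,0,0],0],[0.6,[0,0,0],0],[0.6,[0,0,0],0]]' | head -1; python3 -c "
from plant import manip
print(manip.job_done())"
```

```text
time: 26.7
the job is handed in; nothing more can be done
None
```

I handed the job in at 26.7 s: the jar is upright on the cork mat, the lid stands open at about 1.03 rad (59 degrees) by my camera estimate, the knife is flat on the table, and the gripper is clear; the interface gave no verdict.

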